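# Load the reference cells for an analyser check

### The job

Get the analyser ready for its daily check: its round light cover was left loose on top, so lift it off and lay it flat on the free bench. Then load every sealed reference cell into a seat of its own in the open bay, pushed down until it clicks fully home with its pointer facing the arrowhead beside that seat, and turn any cell that already sits there to face its own arrowhead. Finally put the cover back with its tab in the slot at the front of the rim, press it down until it snaps flush and level all round, press the start key fully, and leave the other things on the bench where they are.

Things in the scene. Friction and masses are not known exactly. Their poses are not given: they have to be found in the camera images.
- analyser: White rounded-square case 200 x 200 mm, 66 mm high, fixed, within 0.3 rad of square to the robot. Origin: centre of its underside; -x is its front (dark display, slot), +y its left, z up. In its top a round bay, radius 80 mm; flat rim round it 66 mm above the bench, deck inside 30 mm. Four seats in the deck, 58 mm apart; a raised white arrowhead beyond each, on the outward side, points at the seat.
- cover: Loose round grey light cover, 0.28 kg: plate of 184 mm diameter, top 15 mm above its underside; under the plate a chamfered spigot, 156 mm diameter, 11 mm high. Origin: centre of the spigot's underside; z up. A dark tab 11 mm wide sticks out below the plate towards -x, 3 to 11 mm above the origin; white arrowhead on top at that end. Starts loose on the rim, 5 to 8 mm proud, turned wrong by 23 to 75 degrees counter-clockwise.
- cover_bar (a point): Middle of the cover's straight black bar handle, 40 mm above the cover's origin; the bar runs along the cover's x, 84 mm long, 14 mm wide, 33 to 47 mm above the origin, on two feet 56 mm apart. Lift and press the cover by it. The bench to the analyser's right (around x 0.50, y -0.33, 200 mm across) is free to lay it on, spigot down.
- cover_tab (a point): Outer end of the cover's tab, 96 mm from its centre, 7 mm above its underside.
- cover_seat (a point): On the bay's axis, 55 mm above the bench: the cover's origin when fully home, with its axes parallel to the analyser's (only then, within 3 degrees, the tab enters the slot). The spigot has 2.5 mm play in the bay. Six sprung balls in the bay wall first hold the cover about 7 mm proud; pressing its middle with about 12 N (20 N is fine) snaps the plate onto the rim.
- slot (a point): In the slot at the front of the rim (20 mm wide, 10 mm deep): where cover_tab is when the cover is fully home.
- start_key (a joint): Round black sprung push key, 18 mm diameter, in the front right (-x, -y) corner of the case's top; 0 is up, 0.004 m is fully down (about 4 N); it springs back.
- key_top (a point): Centre of the key's top face, 6 mm above the rim when up.
- seat0 (a point): Back left seat (+x +y of the analyser's centre, 29 mm each way): where a cell's origin is when fully home, 13 mm below the deck, 17 mm above the bench. A round hole, 39 mm diameter, 15 mm deep, three sprung balls in its wall. Here a cell's pointer (its x axis) must stand +45 degrees from the analyser's x axis, straight outward from the bay's centre. Axes as the analyser.
- seat1 (a point): Front left seat (-x +y of the analyser's centre, 29 mm each way): where a cell's origin is when fully home, 13 mm below the deck, 17 mm above the bench. A round hole, 39 mm diameter, 15 mm deep, three sprung balls in its wall. Here a cell's pointer (its x axis) must stand +135 degrees from the analyser's x axis, straight outward from the bay's centre. Axes as the analyser.
- seat2 (a point): Front right seat (-x -y of the analyser's centre, 29 mm each way): where a cell's origin is when fully home, 13 mm below the deck, 17 mm above the bench. A round hole, 39 mm diameter, 15 mm deep, three sprung balls in its wall. Here a cell's pointer (its x axis) must stand -135 degrees from the analyser's x axis, straight outward from the bay's centre. Axes as the analyser.
- seat3 (a point): Back right seat (+x -y of the analyser's centre, 29 mm each way): where a cell's origin is when fully home, 13 mm below the deck, 17 mm above the bench. A round hole, 39 mm diameter, 15 mm deep, three sprung balls in its wall. Here a cell's pointer (its x axis) must stand -45 degrees from the analyser's x axis, straight outward from the bay's centre. Axes as the analyser.
- cell_a: Reference cell; may be absent. Starts standing on the bench, turned any way. Metal, 36 mm high, 0.08 kg. Origin: centre of its underside, z up. Foot 36 mm diameter, 0 to 13 mm high, grooved, bottom chamfered; flange 44 mm, 13 to 17 mm, its pointer along +x to 29 mm from the axis; grip 28 mm, 17 to 36 mm. In a seat (1.5 mm play) three sprung balls stop it 7 mm proud; about 8 N (20 N is fine) snaps it home.
- cell_b: May be absent. Squat reference cell. Exactly like cell_a. Starts standing on the bench, turned any way.
- cell_c: May be absent. Squat reference cell. Exactly like cell_a. Starts standing on the bench, turned any way.
- cell_d: May be absent. Squat reference cell. Exactly like cell_a. If present it starts fully home in seat1, turned wrong by 40 to 125 degrees counter-clockwise from above; it turns in its seat when its grip is turned.
- cell_e: May be absent. Squat reference cell. Exactly like cell_a. If present it starts fully home in seat3, turned wrong by 40 to 125 degrees clockwise from above; it turns in its seat when its grip is turned.
- tip_box: Blue pipette tip box, a bystander: leave it where it is.
- bottle_white: White bottle, a bystander: leave it where it is.
- petri_a: Petri dish, under another, a bystander: leave it where it is.
- petri_b: Petri dish on top of the other, a bystander: leave it where it is.
- marker_a: Marker pen, a bystander: leave it where it is.

How it is judged:
On the way, in this order (a step that is already met when the one before it is completed fails the run):
1. the cover is off the analyser and lies on the bench (horizontal distance between cover and analyser above 0.15 m and height (world z) of cover below 0.012 m), for 0.2 s.
2. every cell is fully home in a seat with its pointer at the arrowhead (y of cover_seat in the frame of cell_a between -0.0065 and 0.0065 m and x of cover_seat in the frame of cell_a below -0.03 m and (distance between cell_a and seat0 below 0.0035 m or distance between cell_a and seat1 below 0.0035 m or distance between cell_a and seat2 below 0.0035 m or distance between cell_a and seat3 below 0.0035 m) and y of cover_seat in the frame of cell_b between -0.0065 and 0.0065 m and x of cover_seat in the frame of cell_b below -0.03 m and (distance between cell_b and seat0 below 0.0035 m or distance between cell_b and seat1 below 0.0035 m or distance between cell_b and seat2 below 0.0035 m or distance between cell_b and seat3 below 0.0035 m) and y of cover_seat in the frame of cell_c between -0.0065 and 0.0065 m and x of cover_seat in the frame of cell_c below -0.03 m and (distance between cell_c and seat0 below 0.0035 m or distance between cell_c and seat1 below 0.0035 m or distance between cell_c and seat2 below 0.0035 m or distance between cell_c and seat3 below 0.0035 m) and y of cover_seat in the frame of cell_d between -0.0065 and 0.0065 m and x of cover_seat in the frame of cell_d below -0.03 m and (distance between cell_d and seat0 below 0.0035 m or distance between cell_d and seat1 below 0.0035 m or distance between cell_d and seat2 below 0.0035 m or distance between cell_d and seat3 below 0.0035 m) and y of cover_seat in the frame of cell_e between -0.0065 and 0.0065 m and x of cover_seat in the frame of cell_e below -0.03 m and (distance between cell_e and seat0 below 0.0035 m or distance between cell_e and seat1 below 0.0035 m or distance between cell_e and seat2 below 0.0035 m or distance between cell_e and seat3 below 0.0035 m)), for 0.2 s.
3. the cover is flush on the rim, its tab in the slot (horizontal distance between cover and cover_seat below 0.004 m and z of cover in the frame of cover_seat below 0.002 m and angle between cover's own z axis and vertical below 0.025 rad and distance between cover_tab and slot below 0.008 m), for 0.2 s.
4. the start key is pressed fully (all of step 3 and value of joint start_key above 0.003 m), for 0.05 s.
At the end, for the whole second after the job is handed in: each cell present is home in a seat (3.5 mm) with its pointer within about 9 degrees of facing straight outward at its arrowhead; the cover flush on the rim (2 mm, 0.025 rad), tab in the slot (8 mm); the start key was then pressed 3 mm and is up again (all of step 2 and all of step 3 and value of joint start_key below 0.0015 m and linear speed of cover below 0.02 m/s); the robot touches nothing.
It fails at once if a bystander moved more than 30 mm (distance of any of tip_box, bottle_white, petri_a, petri_b, marker_a from where it was at the start of the episode above 0.03 m).
Of cell_a, cell_b, cell_c, cell_d, cell_e only 3 to 4 are there at a start; the rules pass over those that are not, and their reading is None.
At some moment in a run one of cover, cell_a, cell_b, cell_c may be knocked a few centimetres aside while the robot is not near it.
Once in a run the grip may slacken for a moment while it holds something.
It also fails if it takes over 192 s, if anything falls off the work surface, if the arm or the gripper's body presses on something with over 40 N, if the wrist force passes 120 N, or if a joint passes its speed limit or range.

### The arm

A 6-joint arm with a two-finger parallel gripper is mounted at the origin on a cart in front of the work surface, level with it; the furniture and walls round the work are solid. World frame = base frame: x ahead of the robot, y to its left, z up, the work surface at z = 0. Lengths are in m, angles in rad, forces in N, time in s.
With the tool pointing down it reaches from about 0.4 to 0.825 m from the base axis. Payload 7 kg.
Tool frame: the origin (TCP) lies midway between the tips of the shut fingers; the grasp point (between the pads) lies arm.hold_point_z behind it (arm.hold_point_z is the distance from the TCP to the grasp point, in m); z points along the fingers, y is the line along which they close (so a half turn about z gives the same grasp; the last joint's range is limited). The gripper opens to 88 mm and grips with 3 to 60 N. Pads are 19 mm wide; open, the fingers measure 130 mm over their backs; the gripper's body (78 mm by 193 mm) begins 47 mm behind the grasp point.
Start: joints at [1.599, 0.359, 0.012, 0, -1.224, -0.288], TCP at [0.173, 0.652, 0.227] pointing down, gripper open.
Joint ranges: [-3.07, 3.07], [-1.43, 2.12], [-1.02, 1.25], [-3.03, 1.67], [-3.05, -0], [-3.03, 3.03]. Speed limits (rad/s): [2.39, 2.39, 3.01, 3.14, 3.14, 3.14].

### API

Orientations are given as [roll, pitch, yaw] about the fixed x, y, z axes, in that order (R = Rz(yaw) Ry(pitch) Rx(roll)).
In Python, from station import arm gives the robot as it stands.
- The arm moves only by the shell command python3 -m crank 'ROWS' [OPENING] [FORCE]. ROWS is JSON, a list that holds one entry, the list of rows, each a list of 4 numbers: the shift along the tool's x, y, z in units of 25 mm (1.0 is 25 mm), then the turn about the tool's z in units of 5 degrees (1.0 is 5 degrees). A call has 1 to 12 rows; each row is the pose to reach, as a shift and turn from the pose commanded when the call began, along the tool's axes at that moment; what a row does not reach only later rows make up. A row lasts 1/8 s, in which the tool goes at most 62.5 mm and 10.7 degrees, less where a joint would pass 70% of its speed; a pose out of reach is approached as far as the arm can. A call with a gripper value outside its range is refused whole. OPENING is the closure, from 0 (fully open) to 1 (shut), set as the call begins (- or left out, the last holds). The fingers move at their own pace and stop on an object; FORCE is the grip in N (left out, the last holds). Time passes only in rows, so rows that repeat a pose let the fingers close. It gives the time, the measured TCP pose, the force, the opening and the grip force at its end, in the units of the state.
- arm.get_state(): the state, without advancing time (a new reading comes with each control period).
- arm.grab_frame(name): name is "side" or "top" or "wrist"; returns (picture, depth): 400x640x3 uint8, red, green, blue; 400x640 float32, m along the optical axis (not along the pixel's ray), 0 where there is no reading.
- arm.get_calibration(name): a dict with "mtx" (3x3 intrinsics, pixels), "R" (3x3) and "t" (3): a world point X has camera coordinates R X + t; the wrist camera has in their place "mount" (4x4, takes a point from camera to tool coordinates, whose origin is the TCP and whose axes are the flange's). Camera axes: x right, y down, z forward; pixel columns grow to the right and rows downward; lengths in m; the calibration is good to about 2 mm. A picture is of the moment at which its call begins: read the wrist's pose just before it. get_calibration takes no time and is no camera call.
- arm.job_done(): hands the job in; it is judged then, once.
Trained networks look in the newest picture that a camera, given by its name, has taken for a name from the list of things; names that differ only in an ending like _2 or _b are one class to them, and where a whole thing is asked for, a point or a joint stands for the part that bears it (a point fixed in the world has none). Each returns a list of dicts, best first, with "score" (0 to 1); they miss things now and then, are a little off and sometimes report something else, mostly with a low value. They report only what shows in the picture. A call takes as long as a camera call.
- arm.recognise(thing, camera): "extent" ([left, top, width, height] in pixels, round what is visible of it).
- arm.trace(thing, camera): "mask" (400x640 bool, what is visible of it) and "extent" ([left, top, width, height] in pixels, round what is visible of it).
The state is a dict: "t": time; "q": joint angles; "qd": joint speeds; "joint_efforts": joint torques, N m; "eef_pos": TCP position; "ee_rot": TCP orientation; "force": force on the tool from outside, world axes, zero at the start; "moment": the same for the moment, N m; "width": finger opening in m; "gripper_force": force on a finger pad.
Only numpy, scipy, OpenCV 4.12 (cv2) and the standard library are available. Lean on these libraries where they do the work, as an engineer would, in place of code of your own. Each camera call takes 0.05 s, during which the arm holds its last target. There are 200 camera calls.

## Working session

There is one attempt and no reset: what is moved stays moved. The work goes in short steps, Python scripts to look and compute and a shell command to move; the robot and the scene stay as the last step left them, time stands still between calls to the robot, and variables do not carry over. Pictures are saved under pics/ and viewed, at most 14 in all, crops included, and the job is handed in when it is done.

```bash
ls; mkdir -p pics
cat > h.py <<'E'
import numpy as np, cv2, json
from station import arm
from scipy.spatial.transform import Rotation as Ro
def tool():
    s=arm.get_state(); return np.array(s["eef_pos"]),Ro.from_euler('xyz',s["ee_rot"]).as_matrix(),s
def cam(name):
    p,R,s=tool(); c=arm.get_calibration(name); K=np.array(c["mtx"])
    if name=="wrist":
        M=np.array(c["mount"]); T=np.eye(4);T[:3,:3]=R;T[:3,3]=p; T=T@M
    else:
        T=np.eye(4);T[:3,:3]=np.array(c["R"]).T;T[:3,3]=-T[:3,:3]@np.array(c["t"])
    return K,T
def grab(name,fn=None):
    K,T=cam(name); im,d=arm.grab_frame(name)
    if fn: cv2.imwrite('pics/'+fn,im[:,:,::-1])
    return im,d,K,T
def cloud(d,K,T):
    v,u=np.mgrid[:d.shape[0],:d.shape[1]]
    P=np.stack([(u-K[0,2])/K[0,0]*d,(v-K[1,2])/K[1,1]*d,d],-1)
    W=P@T[:3,:3].T+T[:3,3]; W[d<=0]=np.nan; return W
def pix(u,v,z,K,T):  # pixel ray to plane z
    r=T[:3,:3]@np.linalg.solve(K,np.array([u,v,1.])); o=T[:3,3]; return o+r*(z-o[2])/r[2]
def proj(X,K,T):
    c=T[:3,:3].T@(np.array(X)-T[:3,3]); q=K@c; return q[:2]/q[2]
def rows(X,yaw_tool_deg=None):
    "shift units to put TCP at X, plus turn so tool x yaw = given (mod 180)"
    p,R,s=tool(); sh=R.T@(np.array(X)-p)/.025
    tx=np.degrees(np.arctan2(R[1,0],R[0,0])); out=[round(float(a),2) for a in sh]
    if yaw_tool_deg is not None:
        d=(yaw_tool_deg-tx+90)%180-90; out.append(round(-d/5,2)) # tool z down
    print('rows',out,'toolx yaw',round(tx,1),'q6',round(s["q"][5],2))
E
python3 - <<'E'
from h import *
p,R,s=tool(); print(p,R.round(3),arm.hold_point_z,s['width'])
for n in ("top","side"):
    im,d,K,T=grab(n,n+'0.png'); print(n,K[0,0],T.round(3).tolist())
    W=cloud(d,K,T)
    for t in ["analyser","cover","cell_a","start_key","tip_box","bottle_white","petri_a","marker_a"]:
        for r in arm.trace(t,n)[:5]:
            w=W[r["mask"]]; print(t,round(r["score"],2),[int(e) for e in r["extent"]],np.nanmedian(w,0).round(3),np.nanmax(w[:,2]).round(3))
E
```

```text
pics
[0.1732967  0.65186174 0.22562737] [[ 0.966 -0.257 -0.   ]
 [-0.257 -0.966 -0.002]
 [ 0.     0.002 -1.   ]] 0.0188 0.08767782514722681
top 408.59854890126394 [[0.014, -0.988, 0.154, 0.387], [-1.0, -0.014, 0.0, 0.057], [0.002, -0.154, -0.988, 1.489], [0.0, 0.0, 0.0, 1.0]]
analyser 0.57 [303, 185, 57, 59] [ 0.48  -0.004  0.066] 0.076
cover 0.89 [305, 187, 55, 51] [0.533 0.008 0.077] 0.115
cell_a 0.59 [233, 219, 11, 13] [0.5   0.34  0.022] 0.042
cell_a 0.58 [260, 206, 9, 14] [0.545 0.243 0.021] 0.045
tip_box 0.64 [414, 161, 43, 28] [ 0.684 -0.357  0.056] 0.074
tip_box 0.44 [306, 188, 53, 55] [0.534 0.008 0.077] 0.115
bottle_white 0.81 [269, 141, 19, 23] [0.745 0.195 0.096] 0.134
bottle_white 0.58 [304, 186, 56, 56] [0.533 0.008 0.077] 0.115
petri_a 0.63 [201, 176, 19, 23] [0.628 0.448 0.021] 0.035
side 394.2685764906455 [[-0.903, -0.264, 0.339, 0.219], [-0.429, 0.594, -0.681, 0.78], [-0.022, -0.76, -0.649, 0.81], [0.0, 0.0, 0.0, 1.0]]
analyser 0.66 [299, 179, 87, 72] [0.492 0.102 0.054] 0.075
cover 0.84 [312, 181, 62, 46] [0.529 0.022 0.074] 0.108
cell_a 0.6 [294, 303, 15, 20] [0.495 0.353 0.019] 0.035
cell_a 0.49 [295, 268, 17, 18] [0.541 0.256 0.018] 0.035
cell_a 0.37 [310, 186, 70, 41] [0.529 0.021 0.074] 0.108
start_key 0.53 [212, 274, 28, 37] [0.702 0.359 0.007] 0.013
tip_box 0.72 [309, 187, 68, 39] [0.528 0.023 0.074] 0.108
tip_box 0.54 [301, 179, 83, 73] [0.494 0.102 0.054] 0.074
petri_a 0.68 [301, 178, 85, 73] [0.494 0.104 0.054] 0.074
petri_a 0.59 [205, 313, 41, 35] [0.627 0.454 0.018] 0.031
petri_a 0.57 [218, 339, 26, 12] [0.6   0.478 0.003] 0.007
marker_a 0.49 [211, 271, 29, 41] [0.701 0.36  0.008] 0.013
marker_a 0.18 [303, 178, 84, 72] [0.494 0.102 0.055] 0.076
```

Run:
```python
import cv2
a=cv2.imread('pics/top0.png')[110:310,170:490]; b=cv2.imread('pics/side0.png')[140:380,150:450]
cv2.imwrite('pics/v1.png',cv2.vconcat([cv2.resize(a,(480,300)),cv2.resize(b,(480,300))][:1]) if 0 else cv2.vconcat([cv2.resize(a,(480,300),interpolation=3),cv2.resize(b,(480,300),interpolation=3)]))
```

```text
(no output)
```

View pics/v1.png

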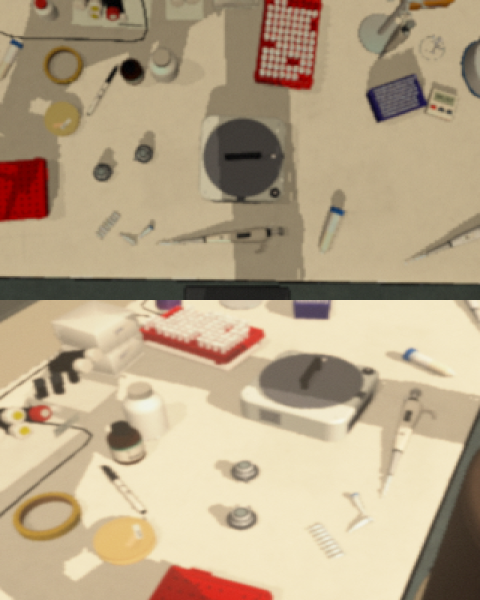

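Run:
```python
from h import *
c=arm.get_calibration("wrist"); print(np.array(c["mount"]).round(3).tolist(),np.array(c["mtx"]).round(0).tolist())
rows([.47,.03,.33],0)
K,T=cam("top"); print(pix(390,260,0,K,T),pix(350,260,0,K,T))
```

```text
[[0.001, -0.95, -0.311, 0.084], [1.0, 0.0, 0.001, -0.001], [-0.001, -0.311, 0.95, -0.158], [0.0, 0.0, 0.0, 1.0]] [[307.0, 0.0, 319.0], [0.0, 307.0, 198.0], [0.0, 0.0, 1.0]]
rows [17.86, 21.01, -4.14, np.float64(-2.98)] toolx yaw -14.9 q6 -0.29
[ 0.38175266 -0.20552846  0.        ] [ 0.37972485 -0.06156788  0.        ]
```

```bash
python3 -m crank '[[[1.8,2.1,-2,0],[3.6,4.2,-3,-0.5],[5.4,6.3,-3,-1],[7.2,8.4,-3,-1.5],[9,10.5,-3,-2],[10.8,12.6,-3,-2.5],[12.6,14.7,-3,-3],[14.4,16.8,-3,-3],[16.2,18.9,-3,-3],[17.9,21,-3,-3],[17.9,21,-3,-3],[17.9,21,-3,-3]]]' 0
python3 - <<'E'
from h import *
im,d,K,T=grab("wrist","w1.png")
E
```

```text
t: 2.4
eef_pos: [0.4717, 0.027, 0.3016]
ee_rot: [3.141, -0.0, -0.002]
force: [-0.2, 0.2, -0.1]
width: 0.0877
gripper_force: 0.0
```

View pics/w1.png

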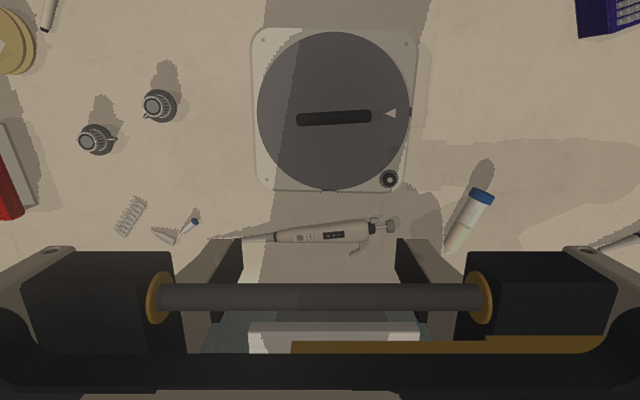

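Run:
```python
import cv2
a=cv2.imread('pics/w1.png')[20:200,240:430]; b=cv2.imread('pics/side0.png')[170:260,290:400]
cv2.imwrite('pics/v2.png',cv2.hconcat([cv2.resize(a,(420,400),interpolation=3),cv2.resize(b,(380,400),interpolation=3)]))
```

```text
(no output)
```

View pics/v2.png

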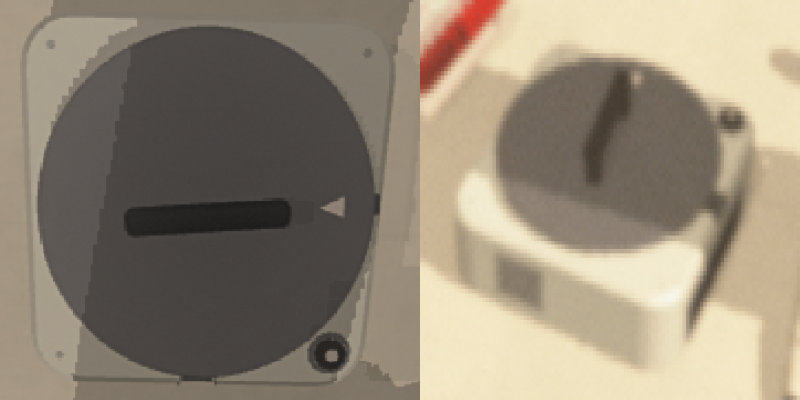

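```bash
cat >> h.py <<'E'
def rect(W,z0,z1,box):
    m=(W[...,2]>z0)&(W[...,2]<z1)&(W[...,0]>box[0])&(W[...,0]<box[1])&(W[...,1]>box[2])&(W[...,1]<box[3])
    return cv2.minAreaRect((W[m][:,:2]*1000).astype(np.float32)),m
E
python3 - <<'E'
from h import *
im,d,K,T=grab("wrist"); W=cloud(d,K,T)
B=[.36,.68,-.15,.15]
for z in ((.058,.072),(.1,.13),(.072,.085),(.04,.09)):
    r,m=rect(W,*z,B); print(z,r,m.sum(),np.nanmedian(W[m],0).round(4))
print('arrow/tab/slot/bar', pix(390,113,.077,K,T),pix(410,113,.07,K,T),pix(328,191,.064,K,T),pix(333,118,.11,K,T))
for t in ("cell_a",):
    for r in arm.trace(t,"wrist")[:5]:
        w=W[r["mask"]]; print(t,round(r["score"],2),[int(e) for e in r["extent"]],np.nanmedian(w,0).round(4),np.nanmax(w[:,2]).round(3))
E
```

```text
(0.058, 0.072) ((534.6764526367188, 11.196342468261719), (200.37750244140625, 200.3534698486328), 88.5302963256836) 7153 [0.5887 0.04   0.0656]
(0.1, 0.13) ((534.8213500976562, 10.889055252075195), (14.09475326538086, 82.88428497314453), 3.3406214714050293) 963 [0.535  0.0109 0.1085]
(0.072, 0.085) ((534.3837890625, 9.53741455078125), (186.05397033691406, 183.7655029296875), 81.69676208496094) 18047 [0.5446 0.0101 0.0766]
(0.04, 0.09) ((534.6764526367188, 11.196342468261719), (200.37750244140625, 200.3534698486328), 88.5302963256836) 25223 [0.5503 0.0122 0.0761]
arrow/tab/slot/bar [ 0.53882385 -0.05888604  0.077     ] [ 0.53849496 -0.08491184  0.07      ] [0.43727487 0.01418782 0.064     ] [0.5350366  0.01097856 0.11      ]
cell_a 0.84 [77, 121, 39, 37] [0.5015 0.337  0.0213] 0.037
cell_a 0.74 [143, 92, 28, 31] [0.5455 0.242  0.0209] 0.038
```

Run:
```python
from h import *
print(arm.get_state()['q'])
rows([.535,.011,.085],-86.7);rows([.535,.011,.085],93.3)
```

```text
[ 4.79942968e-01 -2.69701714e-02 -2.90252522e-01 -5.89746181e-05
 -1.30767748e+00  1.09024459e+00]
rows [2.56, 0.72, 8.66, np.float64(17.33)] toolx yaw -0.0 q6 1.09
rows [2.56, 0.72, 8.66, np.float64(17.33)] toolx yaw -0.0 q6 1.09
```

```bash
python3 -m crank '[[[0.5,0.2,1,2],[1,0.4,2,4],[1.5,0.6,3,6],[2,0.7,4,8],[2.5,0.7,5,10],[2.56,0.7,5.5,12],[2.56,0.7,6,14],[2.56,0.72,6,16],[2.56,0.72,6.2,17.33],[2.56,0.72,6.2,17.33],[2.56,0.72,6.2,17.33]]]' 0
python3 - <<'E'
from h import *
rows([.535,.011,.085],-86.7)
im,d,K,T=grab("wrist"); W=cloud(d,K,T)
r,m=rect(W,.1,.13,[.36,.68,-.15,.15]); print(r,m.sum())
E
```

```text
t: 3.92
eef_pos: [0.535, 0.0128, 0.1468]
ee_rot: [-3.141, 0.0, -1.507]
force: [-0.1, 0.3, -0.2]
width: 0.0875
gripper_force: 0.0
rows [0.07, 0.01, 2.47, np.float64(0.07)] toolx yaw -86.3 q6 -0.33
((535.0330200195312, 10.376577377319336), (14.017830848693848, 83.24894714355469), 3.2768056392669678) 2247
```

```bash
python3 -m crank '[[[0.07,0,1,0.07],[0.07,0,2,0.07],[0.07,0,2.47,0.07],[0.07,0,2.47,0.07]]]' 0
python3 -m crank '[[[0,0,0,0],[0,0,0,0],[0,0,0,0],[0,0,0,0],[0,0,0,0]]]' 1 50
python3 -m crank '[[[0,0,-0.5,0],[0,0,-1,0],[0,0,-2,0],[0,0,-3,0],[0,0,-3,0]]]'
```

```text
t: 4.47
eef_pos: [0.5349, 0.0103, 0.0844]
ee_rot: [3.14, -0.0, -1.516]
force: [0.1, 0.9, -0.1]
width: 0.0876
gripper_force: 0.0
t: 5.1
eef_pos: [0.5352, 0.0104, 0.0849]
ee_rot: [-3.141, 0.0, -1.516]
force: [0.4, 0.3, 0.3]
width: 0.043
gripper_force: 0.0
t: 5.72
eef_pos: [0.5367, 0.0108, 0.1629]
ee_rot: [-3.137, 0.001, -1.516]
force: [-0.9, 0.6, -0.3]
width: 0.0006
gripper_force: 0.0
```

```bash
python3 -m crank '[[[0,0,0,0],[0,0,0,0],[0,0,0,0],[0,0,0,0],[0,0,0,0]]]' 0.5
python3 - <<'E'
from h import *
im,d,K,T=grab("wrist"); W=cloud(d,K,T)
r,m=rect(W,.095,.125,[.36,.68,-.15,.15]); print(r,m.sum(),np.nanmedian(W[m],0))
rows([r[0][0]/1000,r[0][1]/1000,.085],-86.7)
E
```

```text
t: 6.35
eef_pos: [0.5351, 0.0103, 0.1596]
ee_rot: [3.141, -0.0, -1.516]
force: [-0.1, 0.5, -1.0]
width: 0.0421
gripper_force: 0.0
((535.0651245117188, 10.283533096313477), (14.001251220703125, 83.2817611694336), 3.3178465366363525) 2010 [0.53527583 0.00538609 0.10848006]
rows [0.0, 0.0, 2.99, np.float64(-0.04)] toolx yaw -86.9 q6 -0.33
```

```bash
python3 -m crank '[[[0,0,1,0],[0,0,2,0],[0,0,2.95,0],[0,0,3,0]]]'
python3 -m crank '[[[0,0,0,0],[0,0,0,0],[0,0,0,0],[0,0,0,0],[0,0,0,0],[0,0,0,0],[0,0,0,0]]]' 1 50
```

```text
t: 6.9
eef_pos: [0.534, 0.01, 0.0833]
ee_rot: [3.138, -0.001, -1.517]
force: [-1.0, -0.1, 1.1]
width: 0.0436
gripper_force: 0.0
t: 7.78
eef_pos: [0.5357, 0.0105, 0.0852]
ee_rot: [-3.141, 0.0, -1.516]
force: [-0.0, 1.9, 5.1]
width: 0.0136
gripper_force: 50.0
```

```bash
python3 -m crank '[[[0,0,-0.3,0],[0,0,-0.8,0],[0,0,-1.6,0],[0,0,-2.4,0],[0,0,-3,0],[0,0,-3,0]]]'
python3 - <<'E'
from h import *
rows([.5,-.33,.0236]);rows([.5,-.33,.0236],-86.7)
E
```

```text
t: 8.52
eef_pos: [0.5357, 0.0106, 0.1611]
ee_rot: [-3.139, 0.001, -1.516]
force: [-0.1, 0.3, -2.9]
width: 0.0136
gripper_force: 50.0
rows [13.53, 2.18, 5.48] toolx yaw -86.9 q6 -0.33
rows [13.53, 2.18, 5.48, np.float64(-0.04)] toolx yaw -86.9 q6 -0.33
```

```bash
python3 -m crank '[[[0.8,0.1,0,0],[2.2,0.4,0,0],[4,0.7,0,0],[5.8,1,0,0],[7.6,1.3,0,0],[9.4,1.6,0,0],[11.2,1.9,0,0],[12.6,2.1,0.5,0],[13.4,2.18,1.5,0],[13.53,2.18,2.5,0],[13.53,2.18,3.5,0],[13.53,2.18,3.5,0]]]'
python3 - <<'E'
from h import *
rows([.5,-.33,.0236])
E
```

```text
t: 10.02
eef_pos: [0.4963, -0.3304, 0.0694]
ee_rot: [3.136, 0.002, -1.518]
force: [0.3, -0.2, -1.9]
width: 0.0135
gripper_force: 50.0
rows [-0.0, -0.16, 1.83] toolx yaw -87.0 q6 0.31
```

```bash
python3 -m crank '[[[0,0,0.7,0],[0,0,1.3,0],[0,0,1.7,0],[0,0,1.9,0],[0,0,1.9,0],[0,0,1.9,0]]]'
python3 - <<'E'
from h import *
rows([.5,-.33,.0236])
E
```

```text
t: 10.78
eef_pos: [0.4995, -0.3304, 0.0252]
ee_rot: [-3.141, -0.0, -1.516]
force: [0.6, 0.5, -2.1]
width: 0.0132
gripper_force: 50.0
rows [-0.01, -0.02, 0.07] toolx yaw -86.9 q6 0.31
```

```bash
python3 -m crank '[[[0,0,0.07,0],[0,0,0.12,0],[0,0,0.12,0]]]'
python3 -m crank '[[[0,0,0,0],[0,0,0,0],[0,0,0,0],[0,0,0,0],[0,0,-1,0],[0,0,-3,0],[0,0,-5,0],[0,0,-8,0],[0,0,-10,0],[0,0,-10,0]]]' 0.3
python3 - <<'E'
from h import *
rows([.46,.01,.30],0)
im,d,K,T=grab("wrist"); W=cloud(d,K,T)
for z in ((.035,.06),(.008,.024)):
    r,m=rect(W,*z,[.36,.68,-.5,-.15]); print(r,m.sum(),np.nanmedian(W[m],0).round(4))
E
```

```text
t: 11.15
eef_pos: [0.4999, -0.3311, 0.0234]
ee_rot: [-3.14, -0.001, -1.516]
force: [-2.2, -1.3, 9.0]
width: 0.0133
gripper_force: 50.0
t: 12.4
eef_pos: [0.5014, -0.3315, 0.2781]
ee_rot: [-3.132, -0.005, -1.516]
force: [-0.6, 0.3, -1.8]
width: 0.0613
gripper_force: 0.0
rows [-13.73, 0.9, -0.95, np.float64(-17.37)] toolx yaw -86.9 q6 0.31
((548.893310546875, -325.42352294921875), (127.33409118652344, 311.73876953125), 72.46665954589844) 2737 [ 0.6522 -0.3555  0.05  ]
((520.11328125, -352.83856201171875), (294.0679016113281, 319.9596252441406), 89.9613037109375) 14841 [ 0.5113 -0.3467  0.0146]
```

```bash
python3 -m crank '[[[-1.5,0.1,-0.5,-2],[-3,0.2,-1,-4],[-4.5,0.3,-1,-6],[-6,0.4,-1,-8],[-7.5,0.5,-1,-10],[-9,0.6,-1,-12],[-10.5,0.7,-1,-14],[-12,0.8,-1,-16],[-13.7,0.9,-1,-17.4],[-13.7,0.9,-1,-17.4],[-13.7,0.9,-1,-17.4]]]' 0
python3 - <<'E'
from h import *
im,d,K,T=grab("wrist","w2.png"); W=cloud(d,K,T); np.savez('w2.npz',W=W,im=im,K=K,T=T)
r,m=rect(W,.058,.072,[.36,.68,-.15,.15]);print(r,m.sum())
cc=[]
for r in arm.trace("cell_a","wrist")[:6]:
    w=W[r["mask"]]; w=w[w[:,2]>np.nanmax(w[:,2])-.008]; print(round(r["score"],2),[int(e) for e in r["extent"]],np.nanmean(w,0).round(4),cv2.minAreaRect((w[:,:2]*1000).astype(np.float32))[0])
cv2.imwrite('pics/v3.png',cv2.vconcat([cv2.resize(im[10:210,230:440,::-1],(550,400)),cv2.resize(im[60:180,60:240,::-1],(550,190),interpolation=3)]))
E
```

```text
t: 13.82
eef_pos: [0.4577, 0.0104, 0.296]
ee_rot: [3.141, 0.002, 0.002]
force: [-0.1, -0.7, 0.3]
width: 0.0874
gripper_force: 0.0
((534.6698608398438, 11.429878234863281), (200.6201171875, 200.49636840820312), 88.60203552246094) 13655
0.88 [326, 63, 36, 35] [ 0.5631 -0.0183  0.052 ] (562.802734375, -18.482860565185547)
0.87 [58, 114, 39, 31] [0.4998 0.3434 0.0346] (499.50286865234375, 344.1852722167969)
0.85 [280, 104, 33, 36] [0.5069 0.0408 0.0521] (506.6448974609375, 40.510009765625)
0.6 [128, 76, 32, 38] [0.5456 0.2459 0.0348] (545.4486694335938, 246.94338989257812)
0.3 [231, 8, 177, 181] [0.539  0.0061 0.0668] (535.0117797851562, 11.424354553222656)
```

View pics/v3.png

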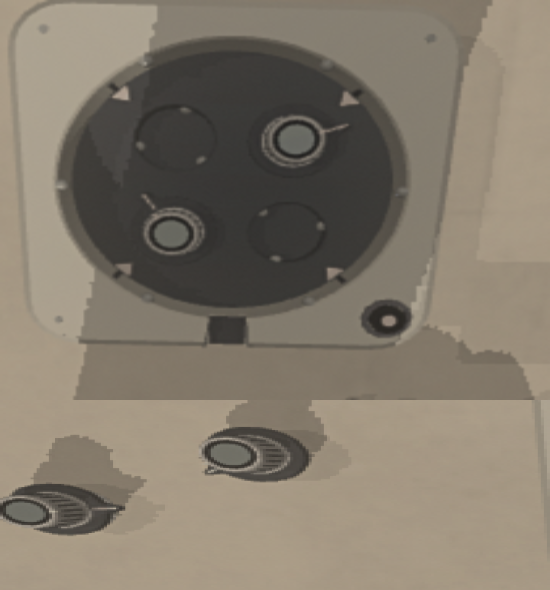

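Run:
```python
from h import *
z=np.load('w2.npz');K,T=z['K'],z['T']
C=np.array([.5347,.0113]);y=np.radians(-1.4);A=np.array([[np.cos(y),-np.sin(y)],[np.sin(y),np.cos(y)]])
S=[C+A@np.array(s)*.029 for s in ((1,1),(-1,1),(-1,-1),(1,-1))]; print(np.round(S,4).tolist())
for s,(u,v),tg in ((S[3],(362.5,73),-46.4),(S[1],(284.6,108),133.6)):
    q=pix(u,v,.032,K,T)[:2]-s; a=np.degrees(np.arctan2(q[1],q[0])); print('r',np.hypot(*q),'ang',a,'turn needed',(tg-a+180)%360-180)
for c,(u,v) in (((.4995,.344),(100,128)),((.5454,.247),(127.6,105.5))):
    q=pix(u,v,.015,K,T)[:2]-c; print('r',np.hypot(*q),np.degrees(np.arctan2(q[1],q[0])))
print(arm.get_state()['q'])
```

```text
[[0.5644, 0.0396], [0.5064, 0.041], [0.505, -0.017], [0.563, -0.0184]]
r 0.02804899552621681 ang -71.98227544175211 turn needed 25.582275441752103
r 0.026509223054999965 ang 33.109467387899706 turn needed 100.49053261210031
r 0.028254223162509074 -87.71817267993403
r 0.028528818118460173 120.75623942934372
[ 4.53318705e-01 -4.99184600e-02 -3.23677702e-01 -5.82151951e-05
 -1.29817313e+00  1.11792473e+00]
```

Run:
```python
from h import *
rows([.563,-.0184,.037],-72)
```

```text
rows [4.22, 1.12, 10.37, np.float64(14.4)] toolx yaw 0.0 q6 1.12
```

```bash
python3 -m crank '[[[0.8,0.2,1,2],[1.6,0.4,2,4],[2.4,0.6,3,6],[3.2,0.8,4,8],[4,1,5,10],[4.22,1.12,6,12],[4.22,1.12,6.8,14.4],[4.22,1.12,7,14.4],[4.22,1.12,7,14.4]]]' 0.58 40
python3 - <<'E'
from h import *
rows([.563,-.0184,.037],-72)
im,d,K,T=grab("wrist"); W=cloud(d,K,T)
for r in arm.trace("cell_a","wrist")[:4]:
    w=W[r["mask"]]; w=w[abs(w[:,2]-.053)<.003]
    if len(w)>20: print(round(r["score"],2),[int(e) for e in r["extent"]],cv2.minEnclosingCircle((w[:,:2]*1000).astype(np.float32)))
E
```

```text
t: 15.05
eef_pos: [0.5637, -0.018, 0.1219]
ee_rot: [3.141, -0.0, -1.252]
force: [0.4, -0.1, 1.1]
width: 0.0369
gripper_force: 0.0
rows [0.01, 0.03, 3.4, np.float64(0.05)] toolx yaw -71.7 q6 0.0
0.63 [292, 169, 52, 56] ((563.2471313476562, -18.905590057373047), 14.131319999694824)
```

```bash
python3 -m crank '[[[0,0.02,1.5,0],[0,0.02,3,0],[0,0.02,3.4,0],[0,0.02,3.4,0]]]'
python3 -m crank '[[[0,0,0,0],[0,0,0,0],[0,0,0,0],[0,0,0,-1.5],[0,0,0,-3],[0,0,0,-4.5],[0,0,0,-5.1],[0,0,0,-5.1],[0,0,0,-5.1]]]' 1 40
python3 -m crank '[[[0,0,0,0],[0,0,0,0],[0,0,-1.5,0],[0,0,-3.4,0],[0,0,-3.4,0]]]' 0.58
python3 - <<'E'
from h import *
rows([.5064,.041,.037],-71.4)
E
```

```text
t: 15.65
eef_pos: [0.5636, -0.0175, 0.0374]
ee_rot: [-3.141, -0.0, -1.253]
force: [0.0, 0.1, 0.3]
width: 0.037
gripper_force: 0.0
t: 16.77
eef_pos: [0.5636, -0.0178, 0.0384]
ee_rot: [-3.141, -0.001, -0.809]
force: [-1.9, -1.4, 9.0]
width: 0.0272
gripper_force: 40.0
t: 17.4
eef_pos: [0.5658, -0.0169, 0.1258]
ee_rot: [-3.135, -0.004, -0.809]
force: [-0.0, -0.4, 0.3]
width: 0.0367
gripper_force: 0.0
rows [-3.33, 0.14, 3.54, np.float64(5.01)] toolx yaw -46.3 q6 0.44
```

```bash
python3 -m crank '[[[-1,0,0,1.7],[-2,0.1,0,3.4],[-3,0.14,0,5],[-3.33,0.14,0,5],[-3.33,0.14,0,5]]]'
python3 - <<'E'
from h import *
im,d,K,T=grab("wrist","w3.png"); W=cloud(d,K,T)
for r in arm.trace("cell_a","wrist")[:4]:
    w=W[r["mask"]]; w=w[abs(w[:,2]-.053)<.003]
    if len(w)>20: c=cv2.minEnclosingCircle((w[:,:2]*1000).astype(np.float32));print(round(r["score"],2),[int(e) for e in r["extent"]],c)
rows([.5064,.041,.0375],-71.4)
cv2.imwrite('pics/v4.png',cv2.resize(im[40:260,180:460,::-1],(700,550)))
E
```

```text
t: 18.02
eef_pos: [0.5031, 0.0406, 0.1217]
ee_rot: [3.142, -0.0, -1.242]
force: [0.3, 0.2, -1.0]
width: 0.0368
gripper_force: 0.0
0.83 [284, 175, 57, 47] ((507.3504943847656, 40.79425048828125), 14.278310775756836)
0.78 [239, 75, 55, 65] ((563.6240844726562, -18.823339462280273), 14.284510612487793)
0.36 [131, 3, 334, 281] ((525.487548828125, 11.040651321411133), 90.60099792480469)
rows [0.0, -0.12, 3.37, np.float64(0.02)] toolx yaw -71.3 q6 -0.14
```

View pics/v4.png

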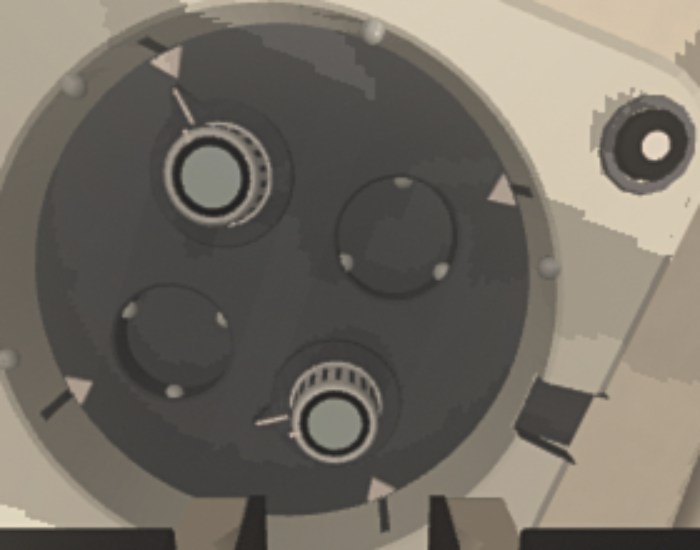

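```bash
python3 -m crank '[[[0,-0.12,1.5,0],[0,-0.14,3,0],[0,-0.14,3.35,0],[0,-0.14,3.35,0]]]'
python3 -m crank '[[[0,0,0,0],[0,0,0,0],[0,0,0,0],[0,0,0,-1.5],[0,0,0,-3.5],[0,0,0,-5.5],[0,0,0,-7.5],[0,0,0,-9],[0,0,0,-10],[0,0,0,-10],[0,0,0,-10]]]' 1 40
python3 -m crank '[[[0,0,0,0],[0,0,0,0],[0,0,-0.8,0],[0,0,-0.8,2],[0,0,-0.8,4],[0,0,-0.8,6],[0,0,-0.8,8],[0,0,-0.8,10],[0,0,-0.8,10],[0,0,0,10],[0,0,0,10]]]' 0.58
python3 -m crank '[[[0,0,0,0],[0,0,0,0],[0,0,0,0],[0,0,0,-1.5],[0,0,0,-3.5],[0,0,0,-5.5],[0,0,0,-7.5],[0,0,0,-9],[0,0,0,-10.1],[0,0,0,-10.1],[0,0,0,-10.1]]]' 1 40
python3 -m crank '[[[0,0,0,0],[0,0,0,0],[0,0,-1.5,0],[0,0,-3.4,0],[0,0,-3.4,0]]]' 0.58
python3 - <<'E'
from h import *
rows([.54,.12,.28],0)
E
```

```text
t: 18.62
eef_pos: [0.5067, 0.0411, 0.038]
ee_rot: [3.14, -0.0, -1.246]
force: [0.1, 0.5, 0.5]
width: 0.0368
gripper_force: 0.0
t: 20.0
eef_pos: [0.5075, 0.0415, 0.0393]
ee_rot: [-3.141, -0.002, -0.372]
force: [0.3, -3.1, 7.3]
width: 0.0268
gripper_force: 40.0
t: 21.38
eef_pos: [0.5054, 0.041, 0.037]
ee_rot: [3.139, -0.0, -1.243]
force: [0.3, 1.1, 0.3]
width: 0.0368
gripper_force: 0.0
t: 22.75
eef_pos: [0.5068, 0.0415, 0.0385]
ee_rot: [-3.141, -0.001, -0.366]
force: [-2.0, -1.5, 5.8]
width: 0.0267
gripper_force: 40.0
t: 23.38
eef_pos: [0.5088, 0.0424, 0.1265]
ee_rot: [-3.137, -0.005, -0.364]
force: [0.4, 0.9, -0.7]
width: 0.0364
gripper_force: 0.0
rows [0.09, -3.37, -6.12, np.float64(-4.18)] toolx yaw -20.9 q6 0.74
```

```bash
python3 - <<'E'
from h import *
rows([.45,.29,.2],0)
E
python3 -m crank '[[[0,-1,-1.5,0],[-1,-2.4,-2.9,-1],[-1.7,-4,-2.9,-2],[-2.5,-5.6,-2.9,-3],[-3.5,-7.2,-2.9,-4.2],[-5,-8.6,-2.9,-4.2],[-5.5,-8.9,-2.9,-4.2],[-5.5,-8.9,-2.9,-4.2]]]' 0.3
python3 - <<'E'
from h import *
im,d,K,T=grab("wrist","w4.png"); W=cloud(d,K,T)
for r in arm.trace("cell_a","wrist")[:5]:
    w=W[r["mask"]]; w=w[abs(w[:,2]-.036)<.003]
    if len(w)>20: print(round(r["score"],2),[int(e) for e in r["extent"]],cv2.minEnclosingCircle((w[:,:2]*1000).astype(np.float32)))
np.savez('w4.npz',K=K,T=T)
cv2.imwrite('pics/v5.png',cv2.resize(im[0:240,160:480,::-1],(800,600)))
rows([.5,.344,.02],0)
E
```

```text
rows [-5.71, -8.43, -2.93, np.float64(-4.18)] toolx yaw -20.9 q6 0.74
t: 24.38
eef_pos: [0.4565, 0.2987, 0.1947]
ee_rot: [3.141, 0.001, 0.003]
force: [0.2, 0.1, -0.1]
width: 0.0612
gripper_force: 0.0
0.95 [255, 118, 44, 41] ((499.74761962890625, 345.40020751953125), 13.997754096984863)
0.73 [344, 70, 46, 43] ((545.978759765625, 247.96844482421875), 13.994892120361328)
0.67 [620, 53, 19, 43] ((561.95947265625, -10.243578910827637), 20.43828582763672)
0.63 [548, 110, 51, 42] ((506.84722900390625, 42.53973388671875), 22.43324089050293)
rows [1.72, -1.85, 7.0, np.float64(0.02)] toolx yaw 0.1 q6 0.64
```

View pics/v5.png

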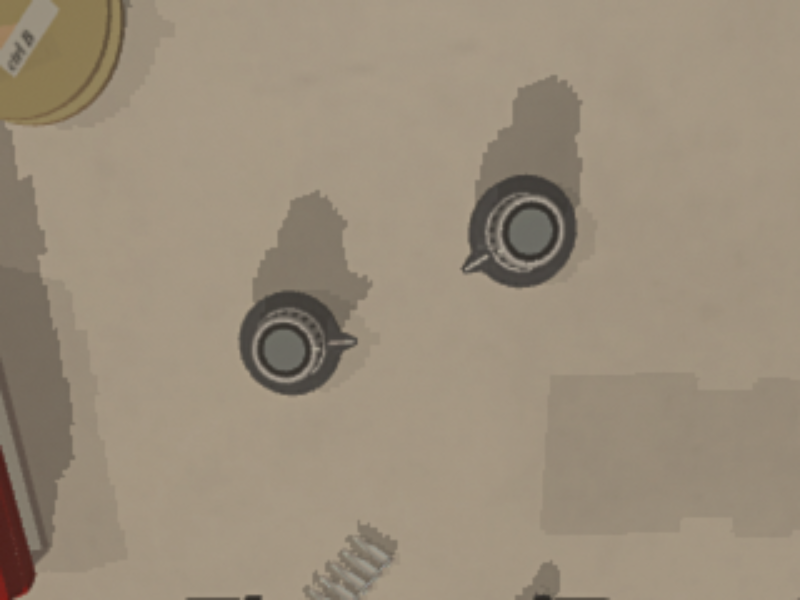

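Run:
```python
from h import *
z=np.load('w4.npz');K,T=z['K'],z['T']
for c,(u,v) in (((.4997,.3453),(302,136.8)),((.546,.248),(346,107.2))):
    q=pix(u,v,.015,K,T)[:2]-c; a=np.degrees(np.arctan2(q[1],q[0])); print('r',np.hypot(*q),a); rows([*c,.021],a)
print(arm.get_state()['q'])
```

```text
r 0.028189389908895773 -88.84011028544323
rows [1.7, -1.91, 6.96, np.float64(17.79)] toolx yaw 0.1 q6 0.64
r 0.026819846249060364 123.38977614604424
rows [3.55, 1.99, 6.96, np.float64(11.34)] toolx yaw 0.1 q6 0.64
[ 9.36183239e-01  1.70807904e-01 -3.19890921e-01 -9.47881325e-05
 -1.08096113e+00  6.36418384e-01]
```

```bash
python3 -m crank '[[[1.2,0.7,1,2],[2.4,1.4,2,4],[3.55,1.99,3,6],[3.55,1.99,4,8],[3.55,1.99,4.5,10],[3.55,1.99,5,11.34],[3.55,1.99,6.5,11.34],[3.55,1.99,6.96,11.34],[3.55,1.99,6.96,11.34]]]' 0.4
python3 -m crank '[[[0,0,0,0],[0,0,0,0],[0,0,0,0],[0,0,0,0],[0,0,0,0],[0,0,0,0]]]' 1 40
python3 -m crank '[[[0,0,-1.5,0],[0,0,-3,0],[0,0,-4.2,0],[0,0,-4.2,0]]]'
python3 - <<'E'
from h import *
rows([.5647,.0396,.1],43.6)
E
```

```text
t: 25.6
eef_pos: [0.5462, 0.2477, 0.0211]
ee_rot: [3.14, -0.0, -0.988]
force: [-0.7, -0.2, -0.4]
width: 0.0525
gripper_force: 0.0
t: 26.35
eef_pos: [0.5464, 0.2491, 0.0223]
ee_rot: [-3.141, -0.0, -0.987]
force: [-1.5, -0.2, 5.5]
width: 0.0266
gripper_force: 40.0
t: 26.85
eef_pos: [0.5474, 0.2498, 0.1292]
ee_rot: [-3.137, 0.0, -0.987]
force: [0.2, 0.8, -0.4]
width: 0.0269
gripper_force: 40.0
rows [7.4, 4.06, 1.15, np.float64(15.97)] toolx yaw -56.6 q6 -0.17
```

```bash
python3 -m crank '[[[0.9,0.5,0,2],[1.9,1,0,4],[2.9,1.6,0,6],[3.9,2.1,0,8],[4.9,2.7,0,10],[5.9,3.2,0,12],[6.8,3.7,0,14],[7.4,4.06,0,15.97],[7.4,4.06,0,15.97],[7.4,4.06,0,15.97]]]'
python3 - <<'E'
from h import *
im,d,K,T=grab("wrist","w5.png"); rows([.5644,.0396,.045],43.6)
r,m=rect(cloud(d,K,T),.058,.072,[.36,.68,-.15,.15]);print(r,m.sum())
E
```

```text
t: 28.1
eef_pos: [0.563, 0.0386, 0.1259]
ee_rot: [3.141, -0.001, -2.379]
force: [-0.6, -0.3, -1.2]
width: 0.027
gripper_force: 40.0
rows [-0.06, -0.01, 3.24, np.float64(0.02)] toolx yaw -136.3 q6 -1.22
((535.050537109375, 11.400192260742188), (200.74302673339844, 200.69241333007812), 88.60782623291016) 27941
```

```bash
python3 -m crank '[[[-0.07,-0.01,1,0],[-0.07,-0.01,2,0],[-0.07,-0.01,2.6,0],[-0.07,-0.01,3,0],[-0.07,-0.01,3.15,0],[-0.07,-0.01,3.15,0]]]'
python3 -m crank '[[[0,0,0.1,0],[0,0,0.2,0],[0,0,0.3,0],[0,0,0.4,0],[0,0,0.45,0],[0,0,0.45,0]]]'
```

```text
t: 28.9
eef_pos: [0.5654, 0.0398, 0.0483]
ee_rot: [-3.141, 0.001, -2.381]
force: [1.4, 0.8, -0.7]
width: 0.0267
gripper_force: 40.0
t: 29.65
eef_pos: [0.566, 0.04, 0.0392]
ee_rot: [-3.14, 0.003, -2.38]
force: [-6.1, 3.4, 22.5]
width: 0.0268
gripper_force: 40.0
```

```bash
python3 -m crank '[[[0,0,-0.1,0],[0,0,-0.1,0],[0,0,-0.1,0],[0,0,-1.5,0],[0,0,-3.5,0],[0,0,-4,0],[0,0,-4,0]]]' 0.58
python3 - <<'E'
from h import *
im,d,K,T=grab("wrist","w6.png"); W=cloud(d,K,T)
for r in arm.trace("cell_a","wrist")[:5]:
    w=W[r["mask"]]; z=np.nanpercentile(w[:,2],95); w=w[abs(w[:,2]-z)<.003]
    print(round(r["score"],2),[int(e) for e in r["extent"]],z.round(4),cv2.minEnclosingCircle((w[:,:2]*1000).astype(np.float32)))
rows([.4997,.3453,.0215],-88.8)
cv2.imwrite('pics/v6.png',cv2.resize(im[0:260,140:500,::-1],(720,520)))
E
```

```text
t: 30.52
eef_pos: [0.5649, 0.0396, 0.1369]
ee_rot: [-3.141, 0.001, -2.381]
force: [-0.4, -0.6, -0.4]
width: 0.0369
gripper_force: 0.0
0.82 [237, 125, 56, 54] 0.0529 ((563.8084106445312, -18.644376754760742), 14.270683288574219)
0.78 [340, 126, 59, 49] 0.053 ((506.9649353027344, 41.35493469238281), 14.11535930633545)
0.61 [295, 174, 46, 52] 0.0529 ((563.9235229492188, 39.19389724731445), 14.354535102844238)
0.49 [535, 315, 5, 23] 0.0162 ((509.26690673828125, 324.57525634765625), 12.52260684967041)
rows [-6.58, 10.64, 4.54, np.float64(-9.53)] toolx yaw -136.5 q6 -1.23
```

View pics/v6.png

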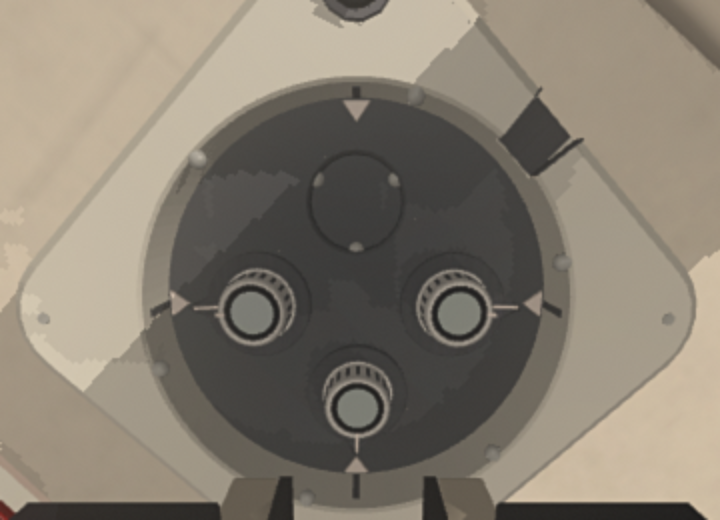

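```bash
python3 -m crank '[[[-0.9,1.4,-0.5,-1.5],[-1.8,2.8,-0.5,-3],[-2.7,4.2,-0.5,-4.5],[-3.6,5.6,-0.5,-6],[-4.5,7,-0.5,-7.5],[-5.4,8.4,-0.5,-9.5],[-6.2,9.9,-0.5,-9.5],[-6.58,10.64,-0.5,-9.5],[-6.58,10.64,-0.5,-9.5]]]' 0.4
python3 - <<'E'
from h import *
im,d,K,T=grab("wrist","w7.png"); W=cloud(d,K,T); np.savez('w7.npz',K=K,T=T)
for r in arm.trace("cell_a","wrist")[:3]:
    w=W[r["mask"]]; z=np.nanpercentile(w[:,2],95); w=w[abs(w[:,2]-z)<.003]
    print(round(r["score"],2),[int(e) for e in r["extent"]],z.round(4),cv2.minEnclosingCircle((w[:,:2]*1000).astype(np.float32)))
rows([.4997,.3453,.0215],-88.8)
cv2.imwrite('pics/v7.png',cv2.resize(im[50:300,140:500,::-1],(720,500)))
E
```

```text
t: 31.75
eef_pos: [0.4998, 0.3461, 0.1474]
ee_rot: [3.14, -0.002, -1.551]
force: [-0.2, -0.8, 0.5]
width: 0.0524
gripper_force: 0.0
0.78 [293, 159, 43, 52] 0.036 ((499.61065673828125, 345.193603515625), 14.068074226379395)
rows [-0.03, 0.02, 5.06, np.float64(-0.03)] toolx yaw -88.9 q6 -0.91
```

View pics/v7.png

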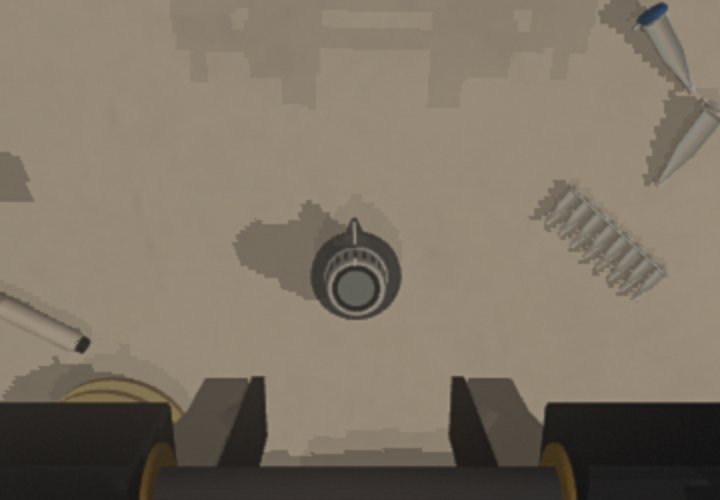

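```bash
python3 -m crank '[[[0,0,1.5,0],[0,0,3,0],[0,0,4.5,0],[0,0,5.06,0],[0,0,5.06,0]]]'
python3 -m crank '[[[0,0,0,0],[0,0,0,0],[0,0,0,0],[0,0,0,0],[0,0,0,0],[0,0,0,0]]]' 1 40
python3 -m crank '[[[0,0,-1.5,0],[0,0,-3,0],[0,0,-4.4,0],[0,0,-4.4,0]]]'
python3 - <<'E'
from h import *
rows([.5051,-.0167,.1],43.6)
E
```

```text
t: 32.48
eef_pos: [0.5008, 0.3446, 0.0222]
ee_rot: [3.141, -0.001, -1.553]
force: [0.0, 0.2, 0.1]
width: 0.0526
gripper_force: 0.0
t: 33.22
eef_pos: [0.5009, 0.346, 0.0234]
ee_rot: [-3.141, 0.001, -1.552]
force: [-2.0, -0.3, 5.9]
width: 0.0269
gripper_force: 40.0
t: 33.72
eef_pos: [0.5019, 0.347, 0.1357]
ee_rot: [-3.138, 0.004, -1.552]
force: [-0.4, -0.5, -0.8]
width: 0.0267
gripper_force: 40.0
rows [14.55, 0.15, 1.37, np.float64(9.5)] toolx yaw -88.9 q6 -0.91
```

```bash
python3 -m crank '[[[1,0,0,0.5],[2.5,0,0,1.5],[4.2,0,0,3],[6,0.1,0,4.5],[7.8,0.1,0,6],[9.6,0.1,0,7.5],[11.4,0.15,0,9],[13,0.15,0,9.5],[14,0.15,0,9.5],[14.55,0.15,0,9.5],[14.55,0.15,0,9.5],[14.55,0.15,0,9.5]]]'
python3 - <<'E'
from h import *
rows([.5051,-.0167,.0475],43.6)
E
```

```text
t: 35.22
eef_pos: [0.5035, -0.0178, 0.1323]
ee_rot: [3.141, -0.0, -2.381]
force: [0.2, -0.3, -1.3]
width: 0.0266
gripper_force: 40.0
rows [-0.08, -0.01, 3.39, np.float64(-0.01)] toolx yaw -136.4 q6 -1.17
```

```bash
python3 -m crank '[[[-0.03,0,1,0],[-0.03,0,2,0],[-0.03,0,2.7,0],[-0.03,0,3.1,0],[-0.03,0,3.35,0],[-0.03,0,3.35,0]]]'
python3 -m crank '[[[0,0,0.1,0],[0,0,0.2,0],[0,0,0.3,0],[0,0,0.4,0],[0,0,0.45,0],[0,0,0.45,0]]]'
```

```text
t: 35.98
eef_pos: [0.5052, -0.0172, 0.0493]
ee_rot: [-3.141, 0.001, -2.38]
force: [1.0, -0.3, 0.4]
width: 0.0267
gripper_force: 40.0
t: 36.72
eef_pos: [0.5056, -0.0173, 0.0402]
ee_rot: [-3.14, 0.002, -2.38]
force: [-5.5, 2.4, 28.8]
width: 0.027
gripper_force: 40.0
```

```bash
python3 -m crank '[[[0,0,-0.1,0],[0,0,-0.1,0],[0,0,-0.1,0],[0,0,-1.5,0],[0,0,-3.5,0],[0,0,-5,0],[0,0,-6,0],[1,0,-6,0],[2.5,0,-6,0],[2.5,0,-6,0]]]' 0.58
python3 - <<'E'
from h import *
im,d,K,T=grab("wrist","w8.png"); W=cloud(d,K,T)
for r in arm.trace("cell_a","wrist")[:6]:
    w=W[r["mask"]]; z=np.nanpercentile(w[:,2],95); w=w[abs(w[:,2]-z)<.003]
    print(round(r["score"],2),[int(e) for e in r["extent"]],z.round(4),cv2.minEnclosingCircle((w[:,:2]*1000).astype(np.float32)))
rows([.5,-.33,.20],-86.7)
cv2.imwrite('pics/v8.png',cv2.resize(im[0:260,140:500,::-1],(720,520)))
E
```

```text
t: 37.98
eef_pos: [0.4559, -0.0623, 0.1864]
ee_rot: [3.14, -0.002, -2.383]
force: [0.0, 0.2, 1.0]
width: 0.0368
gripper_force: 0.0
0.89 [298, 220, 36, 38] 0.0528 ((504.23150634765625, -17.793560028076172), 14.12279987335205)
0.86 [287, 258, 10, 24] 0.052 ((551.881103515625, -14.234603881835938), 6.308028697967529)
0.77 [302, 311, 29, 15] 0.0531 ((564.1148071289062, 40.013736724853516), 13.649065971374512)
0.71 [218, 156, 201, 185] 0.067 ((515.4847412109375, -2.6502819061279297), 104.87300872802734)
rows [6.18, -8.95, -0.52, np.float64(-9.96)] toolx yaw -136.5 q6 -1.11
```

View pics/v8.png

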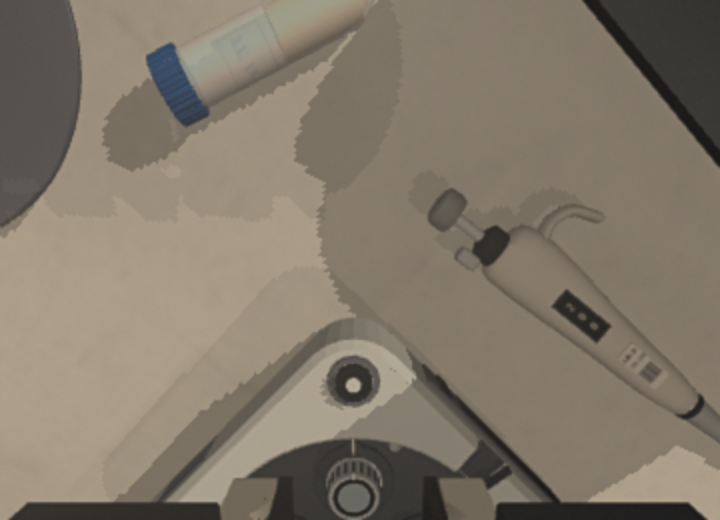

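```bash
python3 - <<'E'
from h import *
K,T=cam("wrist"); k=pix(316,191,.070,K,T); print('key',k)
E
python3 -m crank '[[[0.7,-1,-0.5,-1.5],[1.4,-2.2,-0.5,-3],[2.1,-3.4,-0.5,-4.5],[2.8,-4.6,-0.5,-6],[3.5,-5.8,-0.5,-7.5],[4.2,-7,-0.5,-9.9],[5.2,-8.2,-0.5,-9.9],[6.18,-8.95,-0.5,-9.9],[6.18,-8.95,-0.5,-9.9],[6.18,-8.95,-0.5,-9.9]]]' 0.4
python3 - <<'E'
from h import *
im,d,K,T=grab("wrist","w9.png"); W=cloud(d,K,T)
r,m=rect(W,.034,.06,[.43,.57,-.4,-.26]); print(r,m.sum(),np.nanmedian(W[m],0).round(4))
rows([r[0][0]/1000,r[0][1]/1000,.024],-86.7)
cv2.imwrite('pics/v9.png',cv2.resize(im[0:300,100:540,::-1],(660,450)))
E
```

```text
key [ 0.45709527 -0.06401502  0.07      ]
t: 39.33
eef_pos: [0.5011, -0.329, 0.1992]
ee_rot: [3.14, 0.001, -1.518]
force: [-0.8, -0.4, 1.2]
width: 0.0526
gripper_force: 0.0
((499.1870422363281, -331.37109375), (13.595027923583984, 82.4947738647461), 3.519634962081909) 1025 [ 0.4991 -0.3351  0.0463]
rows [0.11, 0.08, 7.02, np.float64(-0.04)] toolx yaw -86.9 q6 0.31
```

View pics/v9.png

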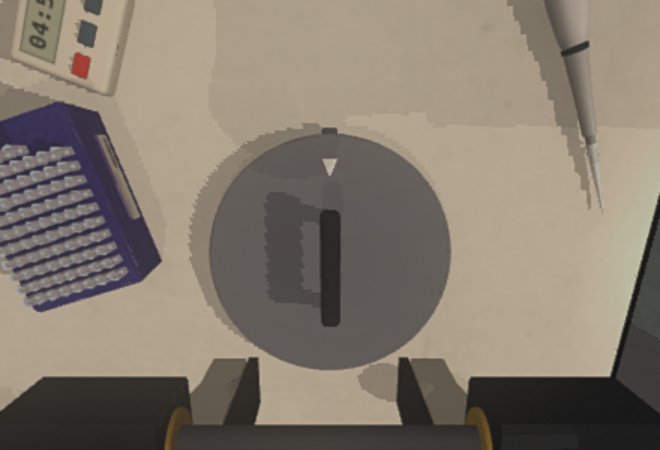

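```bash
python3 -m crank '[[[0.08,0.05,1.5,0],[0.1,0.05,3.5,0],[0.1,0.05,5.5,0],[0.1,0.06,6.7,0],[0.1,0.06,7.02,0],[0.1,0.06,7.02,0]]]' 0.5
python3 -m crank '[[[0,0,0,0],[0,0,0,0],[0,0,0,0],[0,0,0,0],[0,0,0,0],[0,0,0,0],[0,0,0,0]]]' 1 60
python3 -m crank '[[[0,0,-0.5,0],[0,0,-1.5,0],[0,0,-3,0],[0,0,-4.5,0],[0,0,-5.5,0],[0,0,-5.5,0]]]'
python3 - <<'E'
from h import *
rows([.5348,.0113,.16],-1.4)
E
```

```text
t: 40.12
eef_pos: [0.5004, -0.3315, 0.025]
ee_rot: [-3.142, -0.0, -1.516]
force: [-0.3, 0.9, 0.7]
width: 0.0436
gripper_force: 0.0
t: 41.0
eef_pos: [0.5, -0.332, 0.0251]
ee_rot: [-3.141, -0.0, -1.517]
force: [-1.4, 1.7, 5.9]
width: 0.0136
gripper_force: 60.0
t: 41.75
eef_pos: [0.5008, -0.3323, 0.1645]
ee_rot: [-3.138, -0.001, -1.517]
force: [0.3, -0.0, -3.0]
width: 0.0136
gripper_force: 60.0
rows [-13.65, -2.09, 0.17, np.float64(-17.11)] toolx yaw -86.9 q6 0.31
```

```bash
python3 -m crank '[[[-0.6,-0.1,0,1],[-1.8,-0.3,0,2.5],[-3.2,-0.5,0,4.2],[-4.6,-0.7,0,5.9],[-6,-0.9,0,7.6],[-7.4,-1.1,0,9.4],[-8.8,-1.3,0,11.2],[-10.2,-1.6,0,13],[-11.6,-1.8,0,14.9],[-12.8,-2,0,16.8],[-13.65,-2.09,0,18.4],[-13.65,-2.09,0,18.89]]]'
python3 -m crank '[[[0,0,0,0],[0,0,0,0],[0,0,0,0]]]'
python3 - <<'E'
from h import *
im,d,K,T=grab("wrist","w10.png"); W=cloud(d,K,T)
rows([.5348,.0113,.0855],-1.4)
p=tool()[0]; z=p[2]
r,m=rect(W,z-.013,z+.0,[.36,.7,-.16,.16]); print('plate',r,m.sum())
r,m=rect(W,z+.012,z+.04,[.4,.67,-.06,.08]); print('bar',r,m.sum())
cv2.imwrite('pics/v10.png',cv2.resize(im[0:300,100:540,::-1],(660,450)))
E
```

```text
t: 43.25
eef_pos: [0.5329, 0.0129, 0.1606]
ee_rot: [-3.141, -0.002, 3.116]
force: [0.2, 0.1, -2.8]
width: 0.0136
gripper_force: 60.0
t: 43.62
eef_pos: [0.5336, 0.0113, 0.1618]
ee_rot: [-3.141, -0.0, 3.117]
force: [0.0, 0.1, -2.1]
width: 0.0131
gripper_force: 60.0
rows [-0.05, 0.0, 3.05, np.float64(0.0)] toolx yaw 178.6 q6 -1.98
plate ((520.7278442382812, 16.299102783203125), (174.93003845214844, 158.00161743164062), 52.31227493286133) 39870
bar ((532.3111572265625, 15.266263961791992), (81.42823028564453, 42.76485061645508), 16.296527862548828) 4450
```

View pics/v10.png

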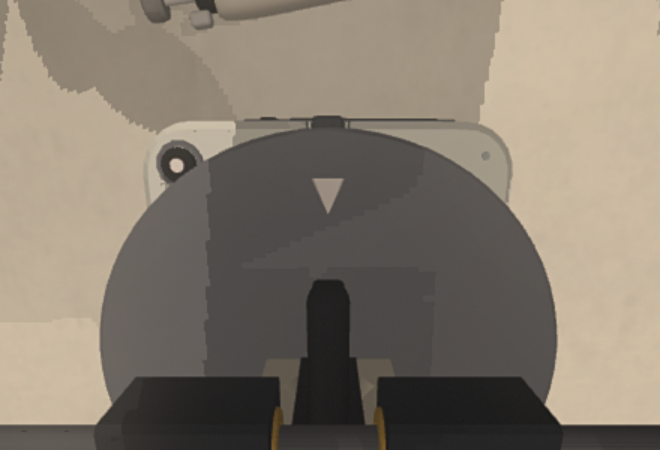

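```bash
python3 -m crank '[[[-0.04,0,0.8,0],[-0.04,0,1.6,0],[-0.04,0,2.2,0],[-0.04,0,2.6,0],[-0.04,0,2.85,0],[-0.04,0,2.85,0],[-0.04,0,2.85,0]]]'
python3 -m crank '[[[0,0,0.08,0],[0,0,0.16,0],[0,0,0.16,0]]]'
python3 - <<'E'
from h import *
print(tool()[2]['force'],tool()[2]['moment']); rows([.5348,.0113,.08],-1.4)
E
```

```text
t: 44.55
eef_pos: [0.5351, 0.0117, 0.0913]
ee_rot: [3.141, 0.001, 3.118]
force: [-0.7, -0.5, -2.4]
width: 0.0135
gripper_force: 60.0
t: 44.92
eef_pos: [0.5352, 0.0115, 0.0873]
ee_rot: [-3.141, 0.001, 3.118]
force: [-0.3, -1.0, 1.7]
width: 0.0135
gripper_force: 60.0
[-0.33926838 -1.00000324  1.7307136 ] [-0.66012034 -0.25785844 -0.04495483]
rows [0.02, -0.01, 0.29, np.float64(0.01)] toolx yaw 178.6 q6 -1.98
```

Resting on the sprung balls, 7 mm proud as expected; press.

```bash
python3 -m crank '[[[0,0,0.1,0],[0,0,0.2,0],[0,0,0.28,0],[0,0,0.34,0],[0,0,0.38,0],[0,0,0.38,0]]]'
```

```text
t: 45.68
eef_pos: [0.5344, 0.0114, 0.08]
ee_rot: [-3.141, 0.0, 3.118]
force: [-13.2, 0.4, 30.9]
width: 0.0132
gripper_force: 60.0
```

```bash
python3 -m crank '[[[0,0,-0.05,0],[0,0,-0.05,0],[0,0,-0.05,0],[0,0,-0.05,0],[0,0,-1,0],[0,0,-3,0],[0,0,-5,0],[0,0,-6,0],[0,0,-6,0]]]' 0.5
python3 - <<'E'
from h import *
im,d,K,T=grab("wrist","w11.png"); W=cloud(d,K,T)
m=(np.hypot(W[...,0]-.535,W[...,1]-.0113)<.085)&(abs(W[...,2]-.071)<.006)
A=np.c_[W[m][:,:2]-[.535,.0113],np.ones(m.sum())]; print('plane',np.linalg.lstsq(A,W[m][:,2],rcond=None)[0],m.sum())
m2=(np.hypot(W[...,0]-.535,W[...,1]-.0113)>.1)&(abs(W[...,2]-.066)<.004); print('rim',np.nanmedian(W[m2][:,2]))
r,mm=rect(W,.095,.12,[.4,.67,-.1,.12]); print('bar',r)
u,v=190/660*440+100,0
cv2.imwrite('pics/v11.png',cv2.resize(im[0:300,100:540,::-1],(660,450)))
E
```

```text
t: 46.8
eef_pos: [0.5359, 0.0119, 0.2295]
ee_rot: [3.14, 0.004, 3.118]
force: [-0.2, 0.5, 0.7]
width: 0.0437
gripper_force: 0.0
plane [-0.00168989 -0.00038677  0.06933456] 18248
rim 0.06555800653591037
bar ((533.8816528320312, 11.666257858276367), (13.191609382629395, 83.41057586669922), 88.72615814208984)
```

View pics/v11.png

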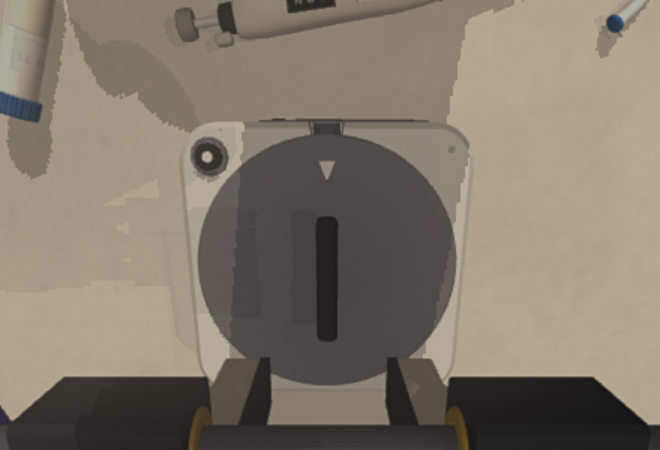

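Run:
```python
from h import *
K,T=cam("wrist"); k=pix(239.3,104.7,.072,K,T); print('key',k)
C=np.array([.535,.0113]); print(np.linalg.norm(k[:2]-C),(k[:2]-C))
rows([k[0],k[1],.085],-136.4)
```

```text
key [ 0.45406829 -0.06289098  0.072     ]
0.10979181223922227 [-0.08093171 -0.07419098]
rows [3.17, -3.07, 5.71, np.float64(-9.0)] toolx yaw 178.6 q6 -1.98
```

```bash
python3 -m crank '[[[0.8,-0.8,0,-2],[1.6,-1.6,0.5,-4],[2.4,-2.4,1.5,-6],[3.14,-3.05,3,-8],[3.14,-3.05,4.5,-9],[3.14,-3.05,5,-9],[3.14,-3.05,5,-9],[3.14,-3.05,5,-9]]]' 1
python3 - <<'E'
from h import *
im,d,K,T=grab("wrist","w12.png"); W=cloud(d,K,T)
m=(W[...,2]>.0695)&(W[...,2]<.076)&(np.hypot(W[...,0]-.4555,W[...,1]+.0635)<.016); print(m.sum(),cv2.minEnclosingCircle((W[m][:,:2]*1000).astype(np.float32)))
rows([.4555,-.0638,.074])
E
```

```text
t: 47.85
eef_pos: [0.4554, -0.0624, 0.1032]
ee_rot: [-3.141, 0.001, -2.381]
force: [1.4, 1.2, 0.3]
width: 0.0002
gripper_force: 0.0
495 ((456.0995178222656, -64.49205017089844), 10.34495735168457)
rows [0.04, -0.04, 1.17] toolx yaw -136.4 q6 -1.1
```

```bash
python3 -m crank '[[[0.04,-0.07,0.6,0],[0.04,-0.07,1,0],[0.04,-0.07,1.15,0],[0.04,-0.07,1.25,0],[0.04,-0.07,1.35,0],[0.04,-0.07,1.41,0],[0.04,-0.07,1.41,0]]]'
```

```text
t: 48.78
eef_pos: [0.4551, -0.0646, 0.0681]
ee_rot: [-3.141, 0.0, -2.38]
force: [-5.0, 1.6, 13.2]
width: 0.0002
gripper_force: 6.8
```

```bash
python3 -m crank '[[[0,0,0.04,0],[0,0,0.04,0],[0,0,-1,0],[0,0,-3,0],[-1,0,-5,0],[-2,0,-7,0],[-2,0,-7,0],[-2,0,-7,0]]]'
python3 - <<'E'
from h import *
im,d,K,T=grab("wrist"); W=cloud(d,K,T)
m=(np.hypot(W[...,0]-.535,W[...,1]-.0113)<.085)&(abs(W[...,2]-.071)<.006)
A=np.c_[W[m][:,:2]-[.535,.0113],np.ones(m.sum())]; print('plane',np.linalg.lstsq(A,W[m][:,2],rcond=None)[0],m.sum())
m=(W[...,2]>.0685)&(W[...,2]<.08)&(np.hypot(W[...,0]-.456,W[...,1]+.0643)<.008); print('key',m.sum(),np.nanmedian(W[m][:,2]))
r,mm=rect(W,.095,.12,[.4,.67,-.1,.12]); print('bar',r)
cv2.imwrite('pics/v12.png',cv2.resize(im[0:300,100:540,::-1],(660,450)))
E
```

```text
t: 49.78
eef_pos: [0.4907, -0.03, 0.2416]
ee_rot: [3.141, 0.0, -2.38]
force: [0.8, -0.1, -1.1]
width: 0.0005
gripper_force: 0.0
plane [-0.00483579 -0.00309801  0.06912499] 10192
key 178 0.07176381619451583
bar ((516.0252075195312, 11.58919906616211), (14.523274421691895, 48.0696907043457), 88.85582733154297)
```

View pics/v12.png

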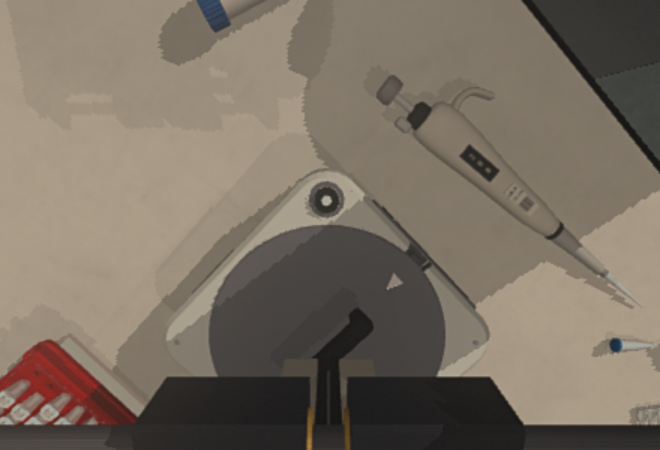

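The cover is flush with its arrowhead and tab at the slot near (415,255). The key at (326,200) is back up, and the arm is clear of everything.

```bash
python3 -m crank '[[[0,0,0,0],[0,0,0,0],[0,0,0,0]]]'; python3 -c "
from station import arm
print(arm.job_done())"
```

```text
t: 50.2
eef_pos: [0.4909, -0.0303, 0.2417]
ee_rot: [3.141, -0.001, -2.381]
force: [0.7, 0.4, 0.4]
width: 0.0007
gripper_force: 0.0
the job is handed in; nothing more can be done
None
```

The job is handed in at 50.2 s and no verdict came back: all four cells present are home and facing their arrowheads, the cover reads flush and level with its tab in the slot, and the key was pressed fully and is back up.

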